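# Draw a slide plate from its stand and show it label up

## Task

Draw the middle slide plate straight up out of its slot in the stand, with the fingers on its clear glass and never touching a frosted end (the end with the notched corner). Then, with its centre about 20 cm above the worktop, tip it about 40 degrees from upright, its long edges level, so that the label looks up (the label is on the face that has the notch at its top right when the upright plate is looked at), and finish while still holding it there, still. Leave the other two plates standing in their slots and do not disturb the jar, the dish and the glass tube.

Things in the scene. Friction and masses are not known exactly. Their poses are not given: they have to be found in the camera images.
- stand: fixed grey stand, 120 (its x) x 150 (its y) x 36 mm high; origin at the centre of its underside, z up. Three slots run along its x at y = -55, 0, +55 mm, a plate on edge in each; the middle slot passes through the origin. Each slot is just two combs, at x = -45 to -35 and +35 to +45 mm, with gaps 11 mm wide; nothing stands beside a plate between the combs.
- stand_mid (a point): centre of the floor of the stand's middle slot, 8 mm above the worktop; the combs rise 28 mm above this floor, lips at the slot ends 10 mm. Same axes as the stand. A wall shelf hangs over the back of the worktop (world x above about 0.8 m): a hand leaning that way, away from the robot, can hit it.
- plate_a_mid (a point): centre of a loose glass slide plate (three alike, slots vary), 100 long (x), 8 thick (y), 60 mm high (z), 50 to 90 g, on its long edge, top edge 68 mm above the worktop. z: up at the start. Frosted end x = -50 to -20 mm, with a 12 mm square notch in its upper outer corner; x = -20 to +50 mm is clear glass. Paper label on the frosted end of the +y face only (seen upright: notch at top right).
- plate_a_frost: the white frosted end of plate_a, 30 mm long, rigidly one with the plate. Same axes as the plate; origin at the middle of the whole plate's bottom edge, 30 mm below the plate's centre, so not in the frosted end itself.
- plate_b_mid (a point): centre of a loose glass slide plate (three alike, slots vary), 100 long (x), 8 thick (y), 60 mm high (z), 50 to 90 g, on its long edge, top edge 68 mm above the worktop. z: up at the start. Frosted end x = -50 to -20 mm, with a 12 mm square notch in its upper outer corner; x = -20 to +50 mm is clear glass. Paper label on the frosted end of the +y face only (seen upright: notch at top right).
- plate_b_frost: the white frosted end of plate_b, 30 mm long, rigidly one with the plate. Same axes as the plate; origin at the middle of the whole plate's bottom edge, 30 mm below the plate's centre, so not in the frosted end itself.
- plate_c_mid (a point): centre of a loose glass slide plate (three alike, slots vary), 100 long (x), 8 thick (y), 60 mm high (z), 50 to 90 g, on its long edge, top edge 68 mm above the worktop. z: up at the start. Frosted end x = -50 to -20 mm, with a 12 mm square notch in its upper outer corner; x = -20 to +50 mm is clear glass. Paper label on the frosted end of the +y face only (seen upright: notch at top right).
- plate_c_frost: the white frosted end of plate_c, 30 mm long, rigidly one with the plate. Same axes as the plate; origin at the middle of the whole plate's bottom edge, 30 mm below the plate's centre, so not in the frosted end itself.
- jar_mid (a point): bystander: small white jar 60 mm across, 76 mm high, loose; point half-way up
- dish_mid (a point): bystander: round covered dish 57 mm across, 14 mm high, loose; point half-way up
- grinder_mid (a point): bystander: upright glass tube in a brown rubber stopper, 41 mm across, 95 mm high, loose; point half-way up
Things that resemble listed ones, but are neither listed nor needed, are in the scene too. Leave any black or orange look-alike of the part that bears plate_b_mid alone.

How it is judged:
By the outcome, as a careful person would: the job done as asked, in the order asked, and still so for the second after the job is handed in, while the arm keeps its last pose, push and grip.
It also fails if it takes over 32 s, if anything falls off the work surface, if the arm or the gripper's body presses on something with over 40 N, if the wrist force passes 120 N, or if a joint passes its speed limit or range.

## Robot

A 7-joint arm with a two-finger parallel gripper is mounted at the origin on a cart in front of the work surface, level with it; the furniture and walls round the work are solid. World frame = base frame: x ahead of the robot, y to its left, z up, the work surface at z = 0. Lengths are in m, angles in rad, forces in N, time in s.
With the tool pointing down it reaches from about 0.35 to 0.9 m from the base axis. Payload 8.1 kg.
Tool frame: the origin (TCP) lies between the finger pads; the fingertips stand 17 mm ahead of it and the grasp point (between the pads) lies 2 mm behind it; z points along the fingers, y is the direction in which the jaws open and shut (so a half turn about z gives the same grasp; the last joint's range is limited). The gripper opens to 92 mm and grips with 3 to 60 N. Pads are 19 mm wide; open, the fingers measure 130 mm over their backs; the gripper's body (75 mm by 190 mm) begins 47 mm behind the grasp point.
Start: joints at [-1.249, 0.434, 0.025, 1.573, -0.012, 1.134, -0.075], TCP at [0.258, 0.569, 0.244] pointing down, gripper open.
Joint ranges: [-2.62, 2.62], [-0.44, 2.09], [-1.27, 1.32], [0.08, 2.57], [-1.32, 4.46], [0.12, 2], [-2.74, 2.74]. Speed limits (rad/s): [2.22, 2.22, 3.01, 3.01, 3.14, 3.14, 3.14].

## Interface

Orientations are given as a rotation vector (axis times angle).
In Python, from cell import arm gives the robot as it stands. The module is installed in compiled form; this text tells all that it offers.
- The arm moves only by the shell command python3 -m crank 'ROWS' [FORCE]. ROWS is JSON, a list of rows, each a list of 5 numbers: the opening, from 0 (shut) to 1 (fully open), then the shift along the world's x, y, z normalised to -1 to 1, where 1 is 40 cm, then the turn about the world's z normalised to -1 to 1, where 1 is 60 degrees. In form: [[fingers, tx, ty, tz, twist], ...]. A call has exactly 8 rows; each row shifts and turns the commanded pose from where the row before left it; what a row does not reach is not made up. A row lasts 1/12 s, in which the tool goes at most 41.7 mm and 7.16 degrees, less where a joint would pass 70% of its speed; a pose out of reach is approached as far as the arm can. A call with a number of a shift or a turn outside -1 to 1 is refused whole. A call with a gripper value outside its range is refused whole. The fingers move at their own pace and stop on an object; FORCE is the grip in N (left out, the last holds). Time passes only in rows, so rows that do not move let the fingers close, or fill a call up. It gives the time, the measured TCP pose, the force and the opening at its end, in the units of the state.
- arm.observe(): the state, without advancing time (a new reading comes with each control period).
- arm.get_image(name): name is "scene" or "side" or "wrist"; returns the picture (480x640x3 uint8, red, green, blue); there is no depth.
- arm.get_calibration(name): a dict with "intrinsics" (3x3 intrinsics, pixels), "distortion" ([k1, k2, p1, p2, k3] as OpenCV has them; the pictures are not rectified), "extrinsics" (4x4, takes a point from camera to world coordinates). Camera axes: x right, y down, z forward; pixel columns grow to the right and rows downward; lengths in m; the calibration is good to about 2 mm. A picture is of the moment at which its call begins: read the wrist's pose just before it. get_calibration takes no time and is no camera call; for the wrist camera it gives the pose at the moment of the call.
- arm.sign_off(): hands the job in, once; it reports no verdict.
The state is a dict: "clock": time; "joints": joint angles; "dq": joint speeds; "joint_efforts": joint torques, N m; "position": TCP position; "ee_rot": TCP orientation; "force": force on the tool from outside, world axes, zero at the start; "ft_torque": the same for the moment, N m; "width": opening from 0.0 (shut) to 1.0 (fully open).
Only numpy, scipy, OpenCV 4.12 (cv2) and the standard library are available. Lean on these libraries where they do the work, as an engineer would, in place of code of your own. Each camera call takes 0.05 s, during which the arm holds its last target.

## Working session

There is one attempt and no reset: what is moved stays moved. The work goes in short steps, Python scripts to look and compute and a shell command to move; the robot and the scene stay as the last step left them, time stands still between calls to the robot, and variables do not carry over. Pictures are saved under pics/ and viewed, and the job is handed in when it is done.

```bash
mkdir -p pics; ls -la
python3 - <<'E'
from cell import arm
import cv2,json,numpy as np
s=arm.observe();print(s)
for n in ("scene","side","wrist"):
    c=arm.get_calibration(n); print(n,{k:np.round(v,4).tolist() for k,v in c.items()})
    im=arm.get_image(n); cv2.imwrite(f"pics/{n}0.png",im[:,:,::-1])
E
```

```text
total 12
drwxr-xr-x  3 agent agent 4096 Dec  7 01:41 .
drwxr-xr-x 23 root  root  4096 Dec  7 01:41 ..
drwxr-xr-x  2 agent agent 4096 Dec  7 01:41 pics
{'clock': 0.0, 'joints': array([-1.24860364,  0.43520877,  0.02498611,  1.57410953, -0.01155282,
        1.13401184, -0.07509544]), 'dq': array([ 0.00046927,  0.0007312 , -0.00176355, -0.00152848, -0.00114841,
       -0.00036922, -0.00186196]), 'joint_efforts': array([-5.13085488e-04, -6.67874336e+01,  9.84376296e-01, -3.14445019e+01,
       -6.05352013e-02,  4.29682026e-02,  1.13651697e-04]), 'position': array([0.2574498 , 0.56896868, 0.24294915]), 'ee_rot': array([-6.62314196e-01, -3.07083411e+00,  2.49293839e-03]), 'force': array([-0.14206441, -0.83833078, -0.12942704]), 'ft_torque': array([-0.00474999,  0.04664595, -0.00332389]), 'width': 0.9975854046090971}
scene {'intrinsics': [[573.0162, 0.0, 307.5802], [0.0, 573.0162, 240.3037], [0.0, 0.0, 1.0]], 'distortion': [-0.1063, 0.0, 0.0, 0.0, 0.0], 'extrinsics': [[0.6964, -0.4363, 0.5697, -0.0658], [-0.7173, -0.3986, 0.5715, -0.4552], [-0.0223, -0.8067, -0.5906, 0.6837], [0.0, 0.0, 0.0, 1.0]]}
side {'intrinsics': [[434.4726, 0.0, 318.5853], [0.0, 434.4726, 239.9804], [0.0, 0.0, 1.0]], 'distortion': [-0.1015, 0.0, 0.0, 0.0, 0.0], 'extrinsics': [[0.9202, -0.1464, 0.3629, 0.2365], [-0.3912, -0.3644, 0.8451, -0.5635], [0.0085, -0.9197, -0.3926, 0.3992], [0.0, 0.0, 0.0, 1.0]]}
wrist {'intrinsics': [[335.5965, 0.0, 324.2862], [0.0, 335.5965, 235.6174], [0.0, 0.0, 1.0]], 'distortion': [-0.0472, 0.0, 0.0, 0.0, 0.0], 'extrinsics': [[0.4126, 0.872, 0.2633, 0.187], [0.9109, -0.3947, -0.1203, 0.6016], [-0.0009, 0.2895, -0.9572, 0.3847], [0.0, 0.0, 0.0, 1.0]]}
```

View pics/scene0.png

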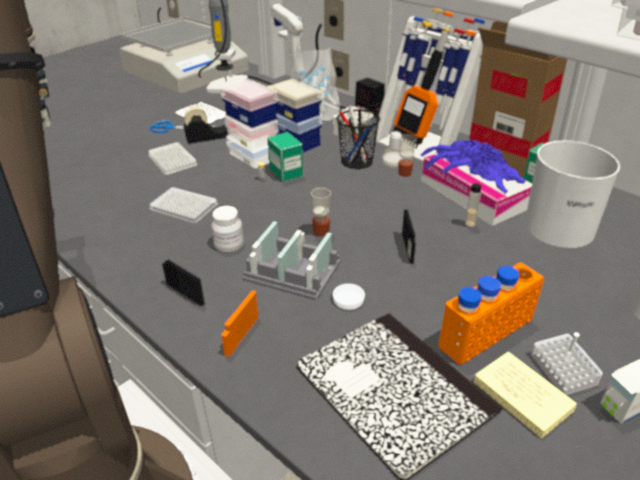

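View pics/side0.png

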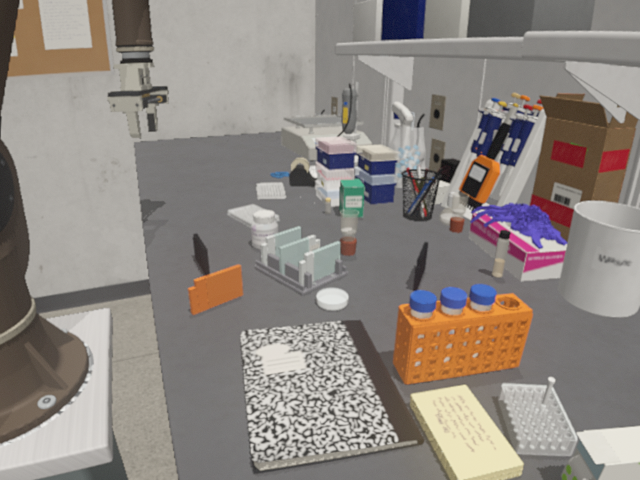

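View pics/wrist0.png

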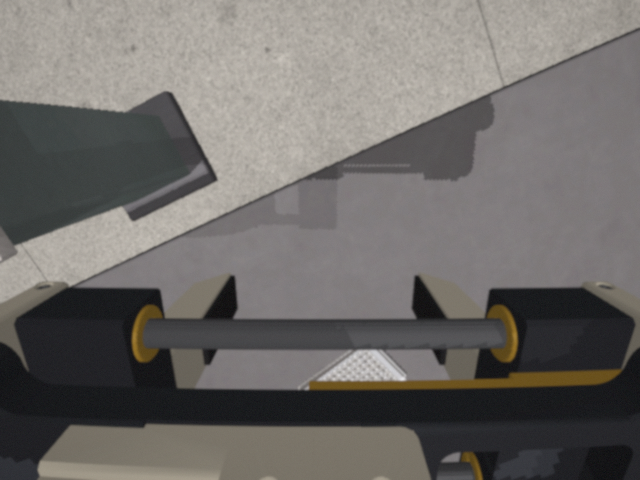

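Run:
```python
import cv2
a=cv2.imread("pics/scene0.png")[205:305,230:350]; cv2.imwrite("pics/c1.png",cv2.resize(a,None,fx=6,fy=6,interpolation=cv2.INTER_CUBIC)[:600])
a=cv2.imread("pics/side0.png")[215:295,245:355]; cv2.imwrite("pics/c2.png",cv2.resize(a,None,fx=7,fy=7,interpolation=cv2.INTER_CUBIC)[:600])
```

```text
(no output)
```

View pics/c1.png

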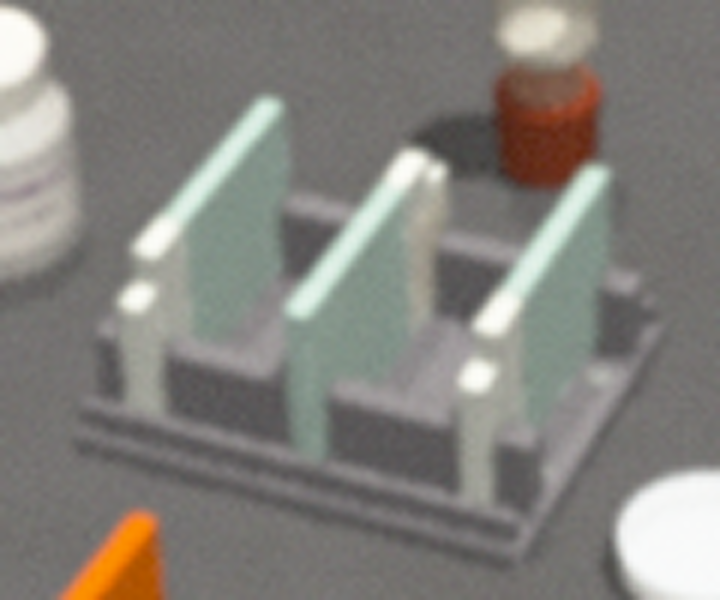

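View pics/c2.png

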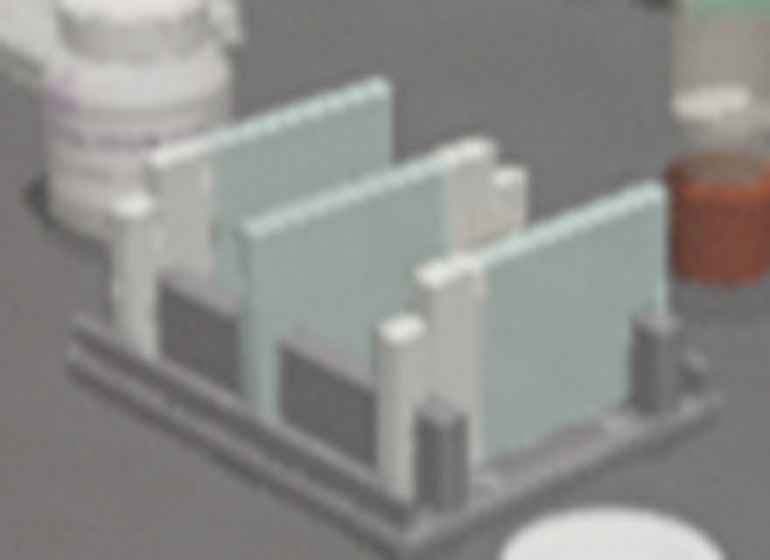

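```bash
cat > h.py <<'E'
import numpy as np,cv2
from cell import arm
def ray(n,px):
    c=arm.get_calibration(n);K=np.array(c["intrinsics"]);D=np.array(c["distortion"]);T=np.array(c["extrinsics"])
    p=cv2.undistortPoints(np.array([[px]],float),K,D)[0,0]
    return T[:3,3],T[:3,:3]@np.array([p[0],p[1],1.])
def onz(n,px,z):
    o,d=ray(n,px);return o+d*(z-o[2])/d[2]
E
python3 - <<'E'
from h import *
sc=lambda x,y:(230+x/6-.4,205+y/6-.4); sd=lambda x,y:(245+x/7-.4,215+y/7-.4)
P=dict(near=(sc(301,306),.068),notchin=(sc(410,155),.068),far=(sc(438,170),.056),
 Lfar=(sc(270,103),.068),Rfar=(sc(598,172),.068),Lnotchin=(sc(150,240),.068),Rnotchin=(sc(492,320),.068))
for k,(p,z) in P.items(): print(k,onz("scene",p,z).round(4))
Q=dict(near=(sd(250,229),.068),notchin=(sd(485,146),.068),far=(sd(518,175),.056),Rfar=(sd(656,186),.068))
for k,(p,z) in Q.items(): print("side",k,onz("side",p,z).round(4))
for k,p,z in [("jar",(227,215),.07),("dish",(349,294),.012),("tube",(320,190),.095)]: print(k,onz("scene",p,z).round(3))
print(cv2.Rodrigues(arm.observe()['ee_rot'])[0].round(3))
E
```

```text
near [0.4625 0.1451 0.068 ]
notchin [0.5384 0.1756 0.068 ]
far [0.5503 0.1756 0.056 ]
Lfar [0.5287 0.2289 0.068 ]
Rfar [0.571  0.1264 0.068 ]
Lnotchin [0.4541 0.2023 0.068 ]
Rnotchin [0.4956 0.0992 0.068 ]
side near [0.4627 0.144  0.068 ]
side notchin [0.543 0.174 0.068]
side far [0.5545 0.177  0.056 ]
side Rfar [0.5757 0.1298 0.068 ]
jar [0.48  0.313 0.07 ]
dish [0.517 0.03  0.012]
tube [0.639 0.214 0.095]
[[-0.911  0.412 -0.   ]
 [ 0.412  0.911 -0.001]
 [-0.    -0.001 -1.   ]]
```

The middle plate's clear end is at scene px (280,256) and its notched, frosted end at (303,233). In the side view the label shows on its right-hand face. Things that could be mistaken for it:
- The left plate at scene (265,243) and the right plate at (318,258).
- The black look-alikes at (184,281) and (408,237).
- The orange look-alike at (240,323).

The middle green plate in the grey stand matches the description, and the crops confirm it. I'm moving above it with the opening narrowed to clear its neighbours.

```bash
python3 -m crank '[[0.33,0.03,-0.054,0,-0.118],[0.33,0.032,-0.054,0,-0.118],[0.33,0.032,-0.054,0,-0.118],[0.33,0.032,-0.054,0,-0.118],[0.33,0.032,-0.054,0,-0.118],[0.33,0.032,-0.054,0,-0.118],[0.33,0.032,-0.054,0,-0.118],[0.33,0.032,-0.054,0,-0.118]]' 20
python3 -m crank '[[0.33,0.032,-0.054,0,-0.118],[0.33,0.032,-0.054,0,-0.118],[0.33,0.032,-0.054,0,-0.118],[0.33,0.032,-0.054,0,-0.118],[0.33,0.032,-0.054,0,-0.118],[0.33,0.032,-0.054,0,-0.118],[0.33,0.032,-0.054,0,-0.118],[0.33,0.032,-0.054,0,-0.118]]'
python3 -c "
from h import *
s=arm.observe();print(s['clock'],s['joints'].round(3),s['position']);print(cv2.Rodrigues(s['ee_rot'])[0].round(3))"
```

```text
clock: 0.82
position: [0.3596, 0.3954, 0.2436]
ee_rot: [-2.047, -2.383, 0.0]
force: [0.6, -1.2, -1.0]
width: 0.472
clock: 1.48
position: [0.4619, 0.2227, 0.2437]
ee_rot: [-2.932, -1.127, 0.0]
force: [0.4, -0.0, 0.0]
width: 0.33
1.4833 [-0.997  0.267  0.559  1.876 -0.163  1.044 -1.209] [0.46190961 0.22271826 0.24369795]
[[ 0.743  0.67  -0.   ]
 [ 0.67  -0.743  0.   ]
 [-0.    -0.    -1.   ]]
```

```bash
python3 -m crank '[[0.33,0.03,-0.054,0,-0.1],[0.33,0.03,-0.054,0,-0.1],[0.33,0.03,-0.054,0,-0.1],[0.33,0,0,-0.05,-0.06],[0.33,0,0,-0.06,0],[0.33,0,0,-0.06,0],[0.33,0,0,-0.04,0],[0.33,0,0,0,0]]'
python3 - <<'E'
from h import *
s=arm.observe();print(s['clock'],s['joints'].round(3),s['position']);print(cv2.Rodrigues(s['ee_rot'])[0].round(3))
np.savez("w1.npz",**{k:np.array(v) for k,v in arm.get_calibration("wrist").items()})
for n in ("side","wrist"):
    cv2.imwrite(f"pics/{n}1.png",arm.get_image(n)[:,:,::-1])
E
```

```text
clock: 2.15
position: [0.4955, 0.1585, 0.1568]
ee_rot: [3.088, 0.566, -0.008]
force: [0.5, -0.3, 0.4]
width: 0.332
2.15 [-0.871  0.405  0.614  1.966 -0.301  0.867 -1.305] [0.49550181 0.15852135 0.15678306]
[[ 0.935  0.355 -0.005]
 [ 0.355 -0.935 -0.003]
 [-0.005  0.001 -1.   ]]
```

View pics/wrist1.png

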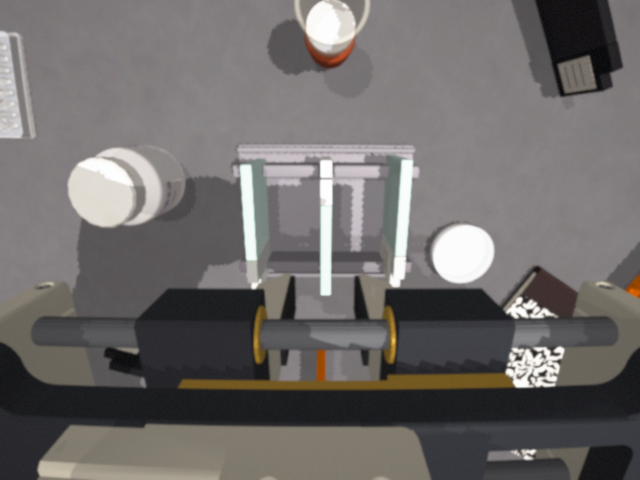

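View pics/side1.png

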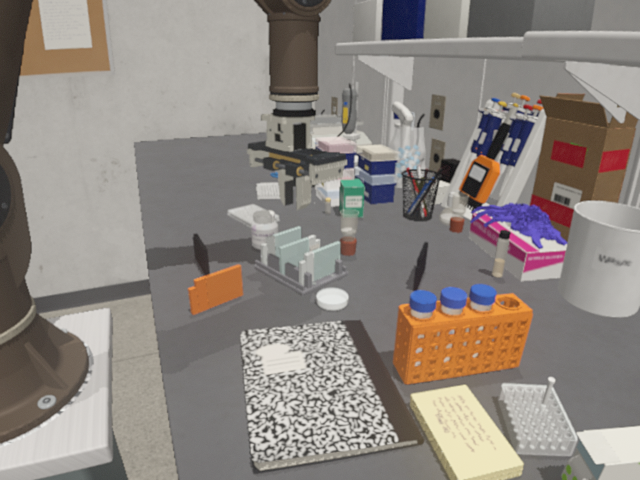

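Run:
```python
from h import *
im=cv2.imread("pics/wrist1.png");cv2.imwrite("pics/c3.png",cv2.resize(im[140:310,225:430],None,fx=3.5,fy=3.5,interpolation=cv2.INTER_CUBIC))
c=np.load("w1.npz")
s=arm.observe();R=cv2.Rodrigues(s['ee_rot'])[0]
for px in [(326.3,161),(326,205),(325.5,294)]:
    p=cv2.undistortPoints(np.array([[px]],float),c['intrinsics'],c['distortion'])[0,0];T=c['extrinsics'];d=T[:3,:3]@np.r_[p,1];o=T[:3,3]
    w=o+d*(.068-o[2])/d[2];print(w.round(4),'tool',(R.T@(w-s['position'])).round(4))
```

```text
[0.5536 0.1789 0.068 ] tool [0.0598 0.0011 0.0917]
[0.5254 0.1684 0.068 ] tool [0.0296 0.0009 0.0917]
[0.461  0.1443 0.068 ] tool [-0.0391  0.0006  0.0918]
```

View pics/c3.png

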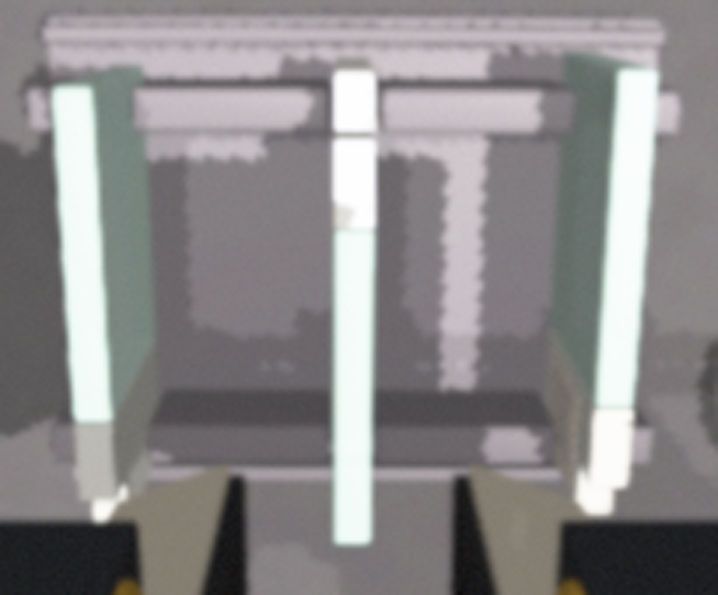

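The plate is centred to about 1 mm, and the grasp falls at plate x≈+10 mm (clear glass). I'm descending and closing.

```bash
python3 -m crank '[[0.33,0.001,-0.002,-0.06,0],[0.33,0,0,-0.06,0],[0.33,0,0,-0.06,0],[0.33,0,0,-0.05,0],[0.33,0,0,-0.035,0],[0.33,0,0,-0.02,0],[0.33,0,0,0,0],[0.2,0,0,0,0]]' 20
python3 -m crank '[[0,0,0,0,0],[0,0,0,0,0],[0,0,0,0,0],[0,0,0,0,0],[0,0,0,0,0],[0,0,0,0,0],[0,0,0,0,0],[0,0,0,0,0]]' 30
python3 - <<'E'
from h import *
s=arm.observe();print(s['clock'],s['joints'].round(3),s['position'],s['force'],s['ft_torque'],s['width'])
for n in ("side",):
    cv2.imwrite(f"pics/{n}2.png",cv2.resize(arm.get_image(n)[150:320,210:410,::-1],None,fx=3.5,fy=3.5))
E
```

```text
clock: 2.92
position: [0.4987, 0.1585, 0.0467]
ee_rot: [-3.09, -0.566, -0.002]
force: [0.5, -0.4, 0.5]
width: 0.294
clock: 3.58
position: [0.4986, 0.1586, 0.0466]
ee_rot: [-3.089, -0.566, -0.002]
force: [-1.0, 0.7, 7.0]
width: 0.085
3.5833 [-0.765  0.568  0.492  2.05  -0.45   0.626 -1.176] [0.49859746 0.15855021 0.04663822] [-1.04999342  0.71493116  6.98299497] [-0.06034981  0.36980107  0.01141608] 0.08493006886233913
```

View pics/side2.png

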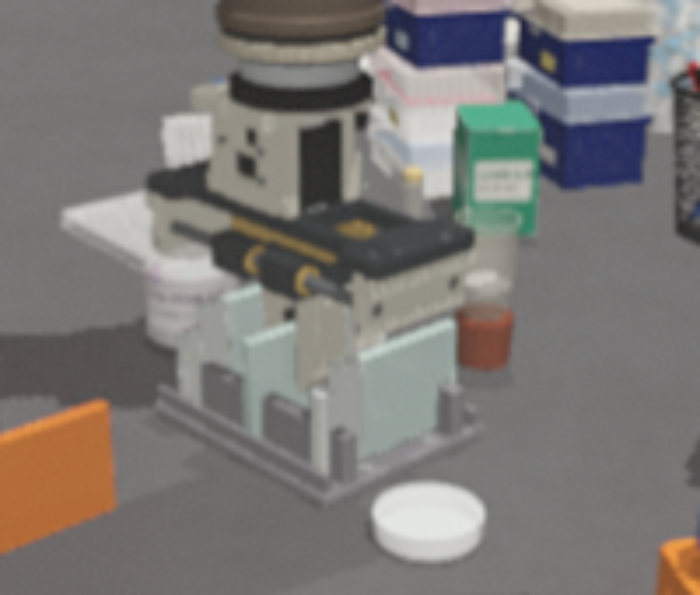

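```bash
python3 -m crank '[[0,0,0,0.01,0],[0,0,0,0.02,0],[0,0,0,0.04,0],[0,0,0,0.05,0],[0,0,0,0.06,0],[0,0,0,0.06,0],[0,0,0,0.06,0],[0,0,0,0.06,0]]' 30
python3 - <<'E'
from h import *
s=arm.observe();print(s['clock'],s['joints'].round(3),s['position'],s['force'],s['ft_torque'],s['width'])
for n in ("side",):
    cv2.imwrite(f"pics/{n}3.png",cv2.resize(arm.get_image(n)[120:320,200:420,::-1],None,fx=3,fy=3))
E
```

```text
clock: 4.3
position: [0.4978, 0.1579, 0.1915]
ee_rot: [3.09, 0.566, 0.0]
force: [0.6, 0.4, -0.7]
width: 0.084
4.3 [-0.899  0.36   0.647  1.928 -0.266  0.939 -1.333] [0.49775099 0.15791289 0.19153827] [ 0.62443299  0.39557029 -0.71577268] [-0.05131831  0.11867104 -0.00221431] 0.08405715254756395
```

View pics/side3.png

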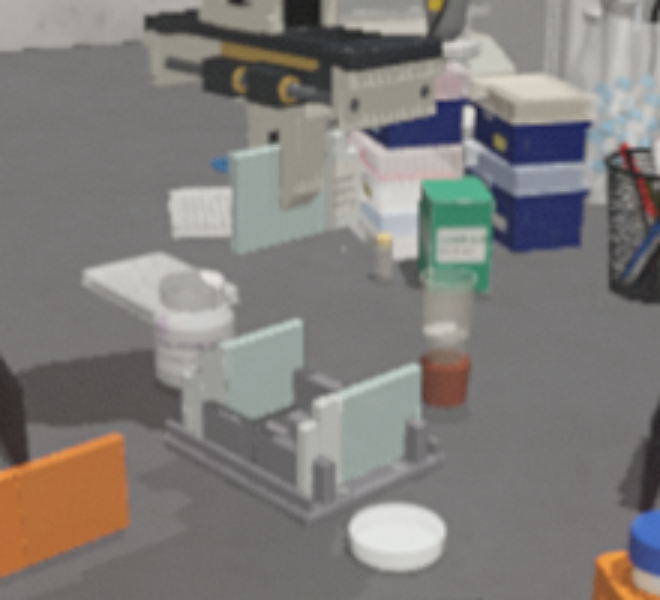

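```bash
cat > kin.py <<'E'
import numpy as np
from scipy.spatial.transform import Rotation as Ro
from scipy.optimize import least_squares
D=[([-1.24860364,0.43520877,0.02498611,1.57410953,-0.01155282,1.13401184,-0.07509544],[.25745,.56897,.24295],[-.662314,-3.070834,.002493]),
([-0.997,0.267,0.559,1.876,-0.163,1.044,-1.209],[.46191,.22272,.2437],[-2.932,-1.127,0]),
([-0.871,0.405,0.614,1.966,-0.301,0.867,-1.305],[.4955,.15852,.15678],[3.088,.566,-.008]),
([-0.765,0.568,0.492,2.05,-0.45,0.626,-1.176],[.49860,.15855,.04664],[-3.089,-.566,-.002]),
([-0.899,0.36,0.647,1.928,-0.266,0.939,-1.333],[.49775,.15791,.19154],[3.09,.566,0])]
def fk(q,p,s):
    b,h,a1,a,a2,b1,c,c1,g=p
    y=lambda t:Ro.from_euler('y',t); z=lambda t:Ro.from_euler('z',t)
    R=z(b)*z(s[0]*q[0])
    P=np.array([0,0,h])
    R=R*y(q[1])*z(s[1]*q[2]);P=P+R.apply([a1,0,a])
    R=R*y(q[3])*z(s[2]*q[4]);P=P+R.apply([-a1+a2,0,b1])
    R=R*y(q[5]);P=P+R.apply([c1,0,c])
    R=R*z(s[3]*q[6]+g)
    return P,R
if __name__=="__main__":
  import itertools
  best=[]
  for s in itertools.product([1,-1],repeat=4):
   for b0 in (0,1.5,2.4,-1.5):
    def f(p):
        o=[]
        for q,x,r in D:
            P,R=fk(q,p,s);o+=list((P-x)*3)+list((R*Ro.from_rotvec(r).inv()).as_rotvec())
        return o
    for g in (0,3.1): 
      r=least_squares(f,[b0,.35,0,.42,0,.48,.3,0,g]);best.append((r.cost,s,r.x))
  best.sort(key=lambda t:t[0])
  for t in best[:3]:print(t[0],t[1],t[2].round(4))
E
python3 kin.py
```

```text
0.00025583682886022276 (-1, -1, -1, -1) [-8.2500e-02  8.4800e-02  3.8000e-02  5.3250e-01  2.6400e-02  4.0320e-01
  1.5090e-01  9.0000e-04  1.4881e+00]
0.00025583682886023116 (-1, -1, -1, -1) [-8.2500e-02  8.4800e-02  3.8000e-02  5.3250e-01  2.6400e-02  4.0320e-01
  1.5090e-01  9.0000e-04  1.4881e+00]
0.0002558368288602372 (-1, -1, -1, -1) [-8.2500e-02  8.4800e-02  3.8000e-02  5.3250e-01  2.6400e-02  4.0320e-01
  1.5090e-01  9.0000e-04  1.4881e+00]
```

The plate is out cleanly and the other two are still standing. I'm now turning it so the label faces radially away from the robot, and rising.

```bash
python3 -m crank '[[0,0,0,0.05,0.118],[0,0,0,0.06,0.118],[0,0,0,0.06,0.118],[0,0,0,0.06,0.118],[0,0,0,0.06,0.118],[0,0,0,0.06,0.118],[0,0,0,0.06,0.118],[0,0,0,0.06,0.118]]' 30
python3 -m crank '[[0,0,0,0.06,0.118],[0,0,0,0.06,0.118],[0,0,0,0.06,0.118],[0,0,0,0.06,0.118],[0,0,0,0.06,0],[0,0,0,0.06,0],[0,0,0,0.06,0],[0,0,0,0.06,0]]' 30
cat > st.py <<'E'
from h import *
s=arm.observe();R=cv2.Rodrigues(s['ee_rot'])[0];p=s['position']
print(round(s['clock'],2),s['joints'].round(3),p.round(4),'w',round(float(s['width']),3))
az=np.degrees(np.arctan2(p[1],p[0]));t=R[:,2];yv=R[:,1]
print('az',az.round(1),'tilt',np.degrees(np.arccos(-t[2])).round(2),'toolz',t.round(3),'tooly',yv.round(3),'y-az',np.degrees(np.arctan2(yv[1],yv[0])).round(1),'toolx',R[:,0].round(3))
E
python3 st.py
```

```text
clock: 5.02
position: [0.4975, 0.1577, 0.3794]
ee_rot: [2.446, 1.971, 0.0]
force: [1.0, 0.3, -0.5]
width: 0.086
clock: 5.68
position: [0.4974, 0.1576, 0.5714]
ee_rot: [1.897, 2.504, 0.0]
force: [1.1, 0.1, -0.6]
width: 0.084
5.68 [-0.767  0.182  0.477  1.165 -0.086  1.814 -0.044] [0.4974 0.1576 0.5714] w 0.084
az 17.6 tilt 0.02 toolz [ 0. -0. -1.] tooly [0.963 0.27  0.   ] y-az 15.7 toolx [-0.27   0.963 -0.   ]
```

```bash
python3 -m crank '[[0,0,0,0.06,0],[0,0,0,0.06,0],[0,0,0,0.06,0],[0,0,0,0.06,0],[0,0,0,0.06,0],[0,0,0,0.06,0],[0,0,0,0.06,0],[0,0,0,0.06,0]]' 30
python3 st.py
```

```text
clock: 6.35
position: [0.482, 0.1529, 0.685]
ee_rot: [1.863, 2.46, 0.118]
force: [0.5, -0.2, -0.7]
width: 0.085
6.35 [-0.793  0.176  0.536  0.892 -0.104  2.002 -0.041] [0.482  0.1529 0.685 ] w 0.085
az 17.6 tilt 5.34 toolz [ 0.088  0.029 -0.996] tooly [0.958 0.27  0.093] y-az 15.7 toolx [-0.271  0.963  0.004]
```

Pushing past the wrist-joint limit leans the tool outward, as I expected. I'm continuing, then I'll check whether the lean stays once the arm is back in reach.

```bash
python3 -m crank '[[0,0,0,0.06,0],[0,0,0,0.06,0],[0,0,0,0.06,0],[0,0,0,0.06,0],[0,0,0,-0.06,0],[0,0,0,-0.06,0],[0,0,0,-0.06,0],[0,0,0,-0.06,0]]' 30
python3 st.py
```

```text
clock: 7.02
position: [0.4729, 0.1504, 0.6209]
ee_rot: [1.834, 2.424, 0.21]
force: [-0.0, -0.4, -1.2]
width: 0.085
7.02 [-9.700e-01  2.500e-02  5.760e-01  1.217e+00 -1.000e-03  1.736e+00
 -1.200e-01] [0.4729 0.1504 0.6209] w 0.085
az 17.6 tilt 9.6 toolz [ 0.158  0.052 -0.986] tooly [0.949 0.268 0.167] y-az 15.7 toolx [-0.272  0.962  0.007]
```

```bash
python3 -m crank '[[0,0,0,0.08,0],[0,0,0,0.1,0],[0,0,0,0.1,0],[0,0,0,0.1,0],[0,0,0,0.1,0],[0,0,0,0.1,0],[0,0,0,0.1,0],[0,0,0,0.1,0]]' 30
python3 st.py
```

```text
clock: 7.68
position: [0.4582, 0.1452, 0.7928]
ee_rot: [1.764, 2.329, 0.41]
force: [0.7, -0.5, -0.5]
width: 0.09
7.68 [-1.157  0.081  0.894  0.749 -0.085  2.002 -0.049] [0.4582 0.1452 0.7928] w 0.09
az 17.6 tilt 19.34 toolz [ 0.314  0.104 -0.944] tooly [0.909 0.254 0.331] y-az 15.6 toolx [-0.274  0.962  0.014]
```

```bash
python3 -m crank '[[0,0,0,0.1,0],[0,0,0,0.1,0],[0,0,0,0.1,0],[0,0,0,0.1,0],[0,0,0,0.1,0],[0,0,0,0.1,0],[0,0,0,0.1,0],[0,0,0,0.1,0]]' 30
python3 st.py
```

```text
clock: 8.35
position: [0.4451, 0.1407, 0.8996]
ee_rot: [1.646, 2.176, 0.68]
force: [0.3, -0.4, -1.0]
width: 0.085
8.35 [-1.326  0.058  1.078  0.522 -0.091  2.002 -0.052] [0.4451 0.1407 0.8996] w 0.085
az 17.5 tilt 33.66 toolz [ 0.526  0.175 -0.832] tooly [0.803 0.219 0.554] y-az 15.3 toolx [-0.279  0.96   0.026]
```

```bash
python3 -m crank '[[0,0,0,0.1,0],[0,0,0,0.1,0],[0,0,0,0.1,0],[0,0,0,0,0],[0,0,0,-0.04,0],[0,0,0,-0.08,0],[0,0,0,-0.08,0],[0,0,0,-0.08,0]]' 30
python3 st.py
```

```text
clock: 9.02
position: [0.4388, 0.1335, 0.8553]
ee_rot: [1.64, 2.12, 0.768]
force: [3.6, -1.0, -1.5]
width: 0.083
9.02 [-1.51  -0.236  0.563  0.907  0.484  1.813 -0.398] [0.4388 0.1335 0.8553] w 0.083
az 16.9 tilt 37.71 toolz [ 0.577  0.203 -0.791] tooly [0.771 0.183 0.61 ] y-az 13.3 toolx [-0.268  0.962  0.051]
```

```bash
python3 -m crank '[[0,0,0,-0.06,0],[0,0,0,-0.06,0],[0,0,0,-0.06,0],[0,0,0,-0.06,0],[0,0,0,-0.06,0],[0,0,0,-0.06,0],[0,0,0,-0.05,0],[0,0,0,-0.03,0]]' 30
python3 st.py
```

```text
clock: 9.68
position: [0.4381, 0.1325, 0.676]
ee_rot: [1.644, 2.126, 0.762]
force: [0.8, -0.2, 0.2]
width: 0.086
9.68 [-1.323 -0.424  0.389  1.528  0.499  1.436 -0.587] [0.4381 0.1325 0.676 ] w 0.086
az 16.8 tilt 37.27 toolz [ 0.571  0.202 -0.796] tooly [0.776 0.184 0.603] y-az 13.3 toolx [-0.268  0.962  0.052]
```

Run:
```python
from h import *
for n in ("scene","side"):
    cv2.imwrite(f"pics/{n}4.png",arm.get_image(n)[:,:,::-1])
```

```text
(no output)
```

View pics/scene4.png

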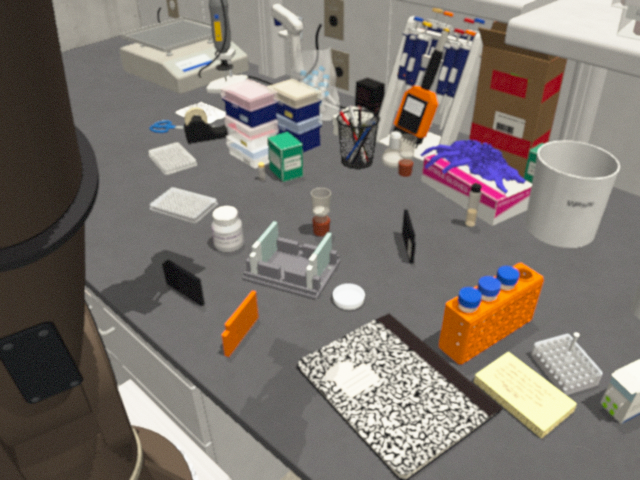

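View pics/side4.png

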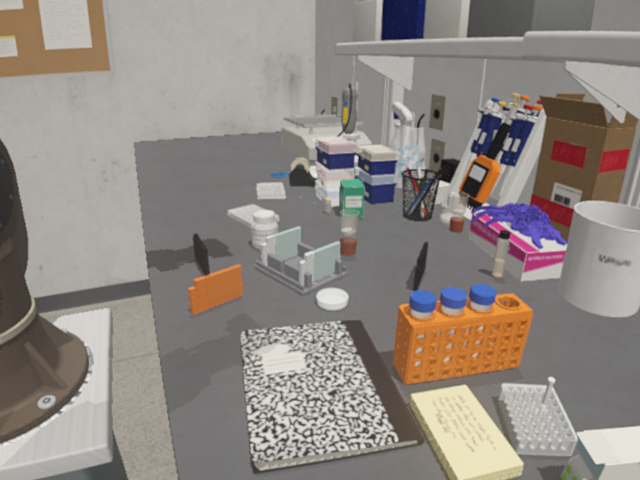

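```bash
python3 -m crank '[[0,0,0,0.03,0.08],[0,0,0,0.06,0.1],[0,0,0,0.06,0.11],[0,0,0,0.06,0.11],[0,0,0,0.06,0.11],[0,0,0,0.06,0.11],[0,0,0,0.06,0.1],[0,0,0,0.06,0.05]]' 30
python3 st.py
```

```text
clock: 10.45
position: [0.4402, 0.1308, 0.8543]
ee_rot: [0.754, 2.771, 0.962]
force: [1.3, -0.7, -0.6]
width: 0.084
10.45 [-1.976 -0.364  1.065  0.732  0.149  1.939  0.305] [0.4402 0.1308 0.8543] w 0.084
az 16.5 tilt 37.57 toolz [ 0.26   0.551 -0.793] tooly [0.419 0.675 0.607] y-az 58.2 toolx [-0.87   0.49   0.055]
```

```bash
python3 -m crank '[[0,0,0,0.06,0],[0,0,0,0.06,0],[0,0,0,0.06,0],[0,0,0,0.06,0],[0,0,0,0,0],[0,0,0,0,0],[0,0,0,0,0],[0,0,0,0,0]]' 30
python3 st.py
```

```text
clock: 11.12
position: [0.4322, 0.14, 0.8973]
ee_rot: [0.766, 2.726, 1.006]
force: [-0.3, 0.7, -0.5]
width: 0.086
11.12 [-2.06  -0.273  1.318  0.562 -0.009  2.002  0.354] [0.4322 0.14   0.8973] w 0.086
az 17.9 tilt 39.85 toolz [ 0.293  0.57  -0.768] tooly [0.415 0.648 0.639] y-az 57.4 toolx [-0.861  0.506  0.046]
```

```bash
python3 -m crank '[[0,0,0,-0.02,0],[0,0,0,-0.03,0],[0,0,0,-0.04,0],[0,0,0,-0.05,0],[0,0,0,-0.05,0],[0,0,0,-0.05,0],[0,0,0,-0.06,0],[0,0,0,-0.06,0]]' 30
python3 st.py
```

```text
clock: 11.78
position: [0.4315, 0.1399, 0.7522]
ee_rot: [0.765, 2.725, 1.006]
force: [0.9, 0.1, -1.8]
width: 0.081
11.78 [-1.432 -0.394  0.783  1.232 -0.036  1.566  0.413] [0.4315 0.1399 0.7522] w 0.081
az 18.0 tilt 39.88 toolz [ 0.294  0.57  -0.767] tooly [0.414 0.648 0.64 ] y-az 57.4 toolx [-0.861  0.506  0.045]
```

```bash
python3 -m crank '[[0,0,0,-0.06,0],[0,0,0,-0.07,0],[0,0,0,-0.07,0],[0,0,0,-0.07,0],[0,0,0,-0.07,0],[0,0,0,-0.07,0],[0,0,0,-0.07,0],[0,0,0,-0.07,0]]' 30
python3 st.py
```

```text
clock: 12.45
position: [0.431, 0.1399, 0.5317]
ee_rot: [0.766, 2.726, 1.006]
force: [0.1, 0.6, -1.0]
width: 0.084
12.45 [-1.113 -0.424  0.717  1.832 -0.189  1.102  0.698] [0.431  0.1399 0.5317] w 0.084
az 18.0 tilt 39.87 toolz [ 0.294  0.57  -0.768] tooly [0.415 0.648 0.639] y-az 57.4 toolx [-0.861  0.506  0.046]
```

```bash
python3 -m crank '[[0,0.03,0,-0.06,0],[0,0.03,0,-0.06,0],[0,0.03,0,-0.06,0],[0,0.03,0,-0.06,0],[0,0.03,0,-0.06,0],[0,0.03,0,-0.06,0],[0,0.03,0,-0.06,0],[0,0.02,0,-0.06,0]]' 30
python3 st.py
```

```text
clock: 13.12
position: [0.5124, 0.1451, 0.35]
ee_rot: [0.756, 2.721, 0.999]
force: [-3.2, 8.1, 8.1]
width: 0.084
13.12 [-1.63  -0.439  1.318  2.078 -0.127  0.693  0.878] [0.5124 0.1451 0.35  ] w 0.084
az 15.8 tilt 39.83 toolz [ 0.3    0.566 -0.768] tooly [0.408 0.652 0.64 ] y-az 58.0 toolx [-0.862  0.505  0.035]
```

```bash
python3 -m crank '[[0,0,0,0,-0.04],[0,0.01,0,0,-0.08],[0,0.02,0,0,-0.1],[0,0.02,0,0,-0.1],[0,0.02,0,0,-0.1],[0,0.02,0,0,-0.1],[0,0.02,0,0,-0.1],[0,0.01,0,0,-0.05]]' 30
python3 st.py; python3 -c "
from h import *
print(arm.observe()['force'])
cv2.imwrite('pics/scene5.png',arm.get_image('scene')[:,:,::-1])"
```

```text
clock: 13.78
position: [0.5579, 0.1413, 0.3494]
ee_rot: [1.529, 2.177, 0.815]
force: [0.1, -0.6, -0.6]
width: 0.084
13.78 [-0.942 -0.105  0.602  2.156  0.019  0.382  0.011] [0.5579 0.1413 0.3494] w 0.084
az 14.2 tilt 39.66 toolz [ 0.587  0.25  -0.77 ] tooly [0.729 0.249 0.637] y-az 18.9 toolx [-0.351  0.935  0.036]
[ 0.05413208 -0.55072221 -0.57064751]
```

View pics/scene5.png

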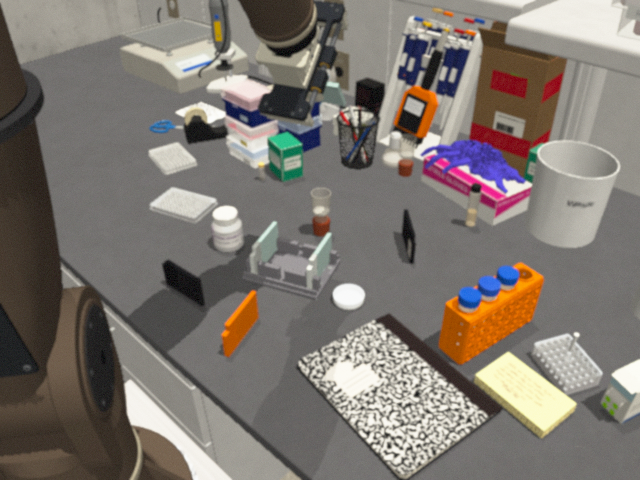

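```bash
cat > k2.py <<'E'
import kin,numpy as np
from kin import *
D=kin.D+[([-1.323,-0.424,0.389,1.528,0.499,1.436,-0.587],[.4381,.1325,.676],[1.644,2.126,.762]),
([-1.432,-.394,.783,1.232,-.036,1.566,.413],[.4315,.1399,.7522],[.765,2.725,1.006]),
([-1.113,-.424,.717,1.832,-.189,1.102,.698],[.431,.1399,.5317],[.766,2.726,1.006]),
([-.942,-.105,.602,2.156,.019,.382,.011],[.5579,.1413,.3494],[1.529,2.177,.815]),
([-.767,.182,.477,1.165,-.086,1.814,-.044],[.4974,.1576,.5714],[1.897,2.504,0]),
([-2.06,-.273,1.318,.562,-.009,2.002,.354],[.4322,.14,.8973],[.766,2.726,1.006])]
s=(-1,-1,-1,-1)
def fk2(q,p):
    P,R=fk(q,p[:9],s); return P+Ro.from_euler('z',p[0]-q[0]).apply([p[9],0,0])+[p[10],p[11],0],R
def f(p):
    o=[]
    for q,x,r in D:
        P,R=fk2(q,p);o+=list((P-x)*3)+list((R*Ro.from_rotvec(r).inv()).as_rotvec())
    return o
r=least_squares(f,[0,.1,.04,.53,.03,.4,.15,0,1.5,0,0,0]);print(r.cost,r.x.round(4))
p=r.x
lo=np.array([-2.62,-.44,-1.27,.08,-1.32,.12,-2.74])+.03;hi=np.array([2.62,2.09,1.32,2.57,4.46,2,2.74])-.03
q=np.array([-.942,-.105,.602,2.156,.019,.382,.011]);R0=Ro.from_rotvec([1.529,2.177,.815])
for x in (.5579,.6,.65,.68):
  for yaw in (0,-15):
    best=9
    for z in (.206,):
      T=Ro.from_euler('z',yaw,degrees=True)*R0
      for k in range(4):
        g=lambda q:np.r_[(fk2(q,p)[0]-[x,.1413,z])*5,(fk2(q,p)[1]*T.inv()).as_rotvec(),.001*(q-q0)]
        q0=np.clip(q+np.random.default_rng(k).normal(0,.3*k,7),lo+.01,hi-.01)
        u=least_squares(g,q0,bounds=(lo,hi));
        if u.cost<best:best=u.cost;ub=u.x
    print(x,yaw,best,ub.round(2))
E
python3 k2.py
```

```text
0.006230656382163975 [-2.8000e-02  2.9280e-01  1.5500e-02  5.4430e-01  2.6100e-02  4.1620e-01
  3.5420e-01 -1.9000e-03  1.5457e+00  1.2000e-03  2.9000e-02 -2.2200e-02]
0.5579 0 0.0024672027259788985 [-0.32  0.15  0.1   2.34 -1.29  0.15  1.37]
0.5579 -15 4.580289762325386e-06 [-0.26  0.16 -0.22  2.41  1.99  0.24 -2.3 ]
0.6 0 0.0015296500767616784 [-0.21  0.21  0.01  2.26 -1.29  0.15  1.39]
0.6 -15 4.2473848903084956e-06 [-0.18  0.22 -0.27  2.32  1.91  0.23 -2.17]
0.65 0 0.0005637599898979925 [-0.15  0.28 -0.04  2.17 -1.29  0.15  1.4 ]
0.65 -15 0.0006861917014810065 [-0.92  0.35  0.73  2.17 -1.29  0.15  1.02]
0.68 0 0.00017661526845805565 [-0.13  0.32 -0.06  2.12 -1.29  0.15  1.41]
0.68 -15 0.00030795749586258627 [-0.82  0.37  0.64  2.12 -1.29  0.15  1.03]
```

```bash
cat >> k2.py <<'E'
print("---")
from scipy.spatial.transform import Slerp
lo=lo-.02;hi=hi+.02
for (x,y,dy) in [(.558,.141,-60),(.558,.141,-40),(.558,.141,-90),(.6,0,-60),(.65,.1,-60),(.65,0,-15),(.75,.1,0),(.7,-.2,-25),(.78,-.3,-35),(.65,-.3,-40),(.6,.45,25),(.55,.1,40)]:
    q=np.array([-.942,-.105,.602,2.156,.019,.382,.011]);worst=0;N=20
    P0,Ri=fk2(q,p)
    for i in range(1,N+1):
        t=i/N; X=P0+t*np.array([x-.5579,y-.1413,.206-.3494]); T=Ro.from_euler('z',t*dy,degrees=True)*Ri
        qp=q
        u=least_squares(lambda q:np.r_[(fk2(q,p)[0]-X)*5,(fk2(q,p)[1]*T.inv()).as_rotvec(),.01*(q-qp)],np.clip(q,lo+1e-4,hi-1e-4),bounds=(lo,hi));q=u.x
        e=(fk2(q,p)[0]-X); er=np.degrees((fk2(q,p)[1]*T.inv()).magnitude());worst=max(worst,er+100*np.linalg.norm(e))
    print((x,y,dy),q.round(2),'worst',round(worst,2),'end',er.round(2),np.linalg.norm(e).round(4))
from h import onz
for n,px in dict(boxes=(260,160),green=(287,178),mesh=(357,162),rack=(470,355),pink=(475,205),blk=(410,258),nb=(400,400),bin=(565,240)).items(): print(n,onz("scene",px,0).round(2))
E
python3 k2.py | sed -n '/---/,$p'
```

```text
---
(0.558, 0.141, -60) [-1.    0.35  0.3   2.08  0.88  0.78 -2.08] worst 0.01 end 0.0 0.0
(0.558, 0.141, -40) [-1.01  0.26  0.37  2.25  1.15  0.51 -2.01] worst 0.01 end 0.0 0.0
(0.558, 0.141, -90) [-0.95  0.51  0.3   1.78  0.57  1.14 -2.21] worst 0.02 end 0.0 0.0
(0.6, 0, -60) [-0.84  0.32  0.49  2.17  0.99  0.53 -1.94] worst 0.01 end 0.0 0.0
(0.65, 0.1, -60) [-1.    0.46  0.57  1.95  0.71  0.61 -1.77] worst 0.01 end 0.0 0.0
(0.65, 0, -15) [-0.13  0.24  0.15  2.21 -1.31  0.13  1.35] worst 2.1 end 1.89 0.0021
(0.75, 0.1, 0) [-0.33  0.41  0.3   1.98 -1.31  0.33  1.44] worst 0.01 end 0.01 0.0
(0.7, -0.2, -25) [ 0.31  0.35  0.03  2.07 -1.31  0.21  1.48] worst 0.04 end 0.01 0.0
(0.78, -0.3, -35) [-0.07  0.56  0.64  1.82 -1.31  0.44  1.23] worst 0.01 end 0.0 0.0
(0.65, -0.3, -40) [ 0.39  0.32  0.08  2.11 -1.31  0.13  1.37] worst 0.48 end 0.44 0.0005
(0.6, 0.45, 25) [-0.65  0.41 -0.    1.95 -0.88  0.15  0.97] worst 0.01 end 0.0 0.0
(0.55, 0.1, 40) [-0.6   0.41  0.98  2.19 -1.26  1.1   2.22] worst 0.01 end 0.0 0.0
boxes [ 0.76  0.53 -0.  ]
green [0.74 0.42 0.  ]
mesh [0.91 0.35 0.  ]
rack [ 0.55 -0.2   0.  ]
pink [0.94 0.03 0.  ]
blk [0.69 0.02 0.  ]
nb [ 0.4  -0.17  0.  ]
bin [ 0.95 -0.18  0.  ]
```

```bash
python3 -m crank '[[0,0,0,0,-0.05],[0,0,0,0,-0.09],[0,0,0,0,-0.1],[0,0,0,0,-0.1],[0,0,0,0,-0.1],[0,0,0,0,-0.1],[0,0,0,0,-0.1],[0,0,0,0,-0.1]]' 30
python3 st.py
```

```text
clock: 14.5
position: [0.5551, 0.1401, 0.3482]
ee_rot: [2.03, 1.566, 0.592]
force: [0.3, 0.6, -1.5]
width: 0.085
14.5 [-0.777  0.003  0.139  2.073  0.775  0.733 -1.399] [0.5551 0.1401 0.3482] w 0.085
az 14.2 tilt 38.94 toolz [ 0.616 -0.126 -0.778] tooly [ 0.75  -0.209  0.628] y-az -15.6 toolx [0.242 0.97  0.034]
```

```bash
python3 -m crank '[[0,0,0,-0.01,-0.05],[0,0,0,-0.02,-0.07],[0,0,0,-0.04,-0.07],[0,0,0,-0.05,-0.07],[0,0,0,-0.05,-0.05],[0,0,0,-0.05,0],[0,0,0,-0.04,0],[0,0,0,-0.03,0]]' 30
python3 st.py
```

```text
clock: 15.17
position: [0.5547, 0.1407, 0.2305]
ee_rot: [2.217, 1.206, 0.464]
force: [0.0, -0.8, -0.8]
width: 0.086
15.17 [-0.846  0.25   0.142  2.125  0.947  0.768 -1.993] [0.5547 0.1407 0.2305] w 0.086
az 14.2 tilt 38.85 toolz [ 0.543 -0.314 -0.779] tooly [ 0.648 -0.433  0.627] y-az -33.7 toolx [0.534 0.845 0.031]
```

```bash
python3 -m crank '[[0,0,0,-0.02,0],[0,0,0,-0.02,0],[0,0,0,-0.015,0],[0,0,0,-0.005,0],[0,0,0,0,0],[0,0,0,0,0],[0,0,0,0,0],[0,0,0,0,0]]' 30
python3 st.py
python3 - <<'E'
from h import *
for n in ("scene","side","wrist"):
    cv2.imwrite(f"pics/{n}6.png",arm.get_image(n)[:,:,::-1])
a=cv2.imread("pics/side6.png");cv2.imwrite("pics/c6.png",cv2.resize(a[90:290,230:450],None,fx=3,fy=3,interpolation=cv2.INTER_CUBIC))
E
```

```text
clock: 15.83
position: [0.5557, 0.1427, 0.2087]
ee_rot: [2.218, 1.205, 0.47]
force: [-0.6, 0.4, -0.3]
width: 0.082
15.83 [-0.85   0.286  0.147  2.149  0.997  0.728 -2.067] [0.5557 0.1427 0.2087] w 0.082
az 14.4 tilt 38.95 toolz [ 0.546 -0.311 -0.778] tooly [ 0.646 -0.434  0.628] y-az -33.9 toolx [0.533 0.845 0.036]
```

View pics/c6.png

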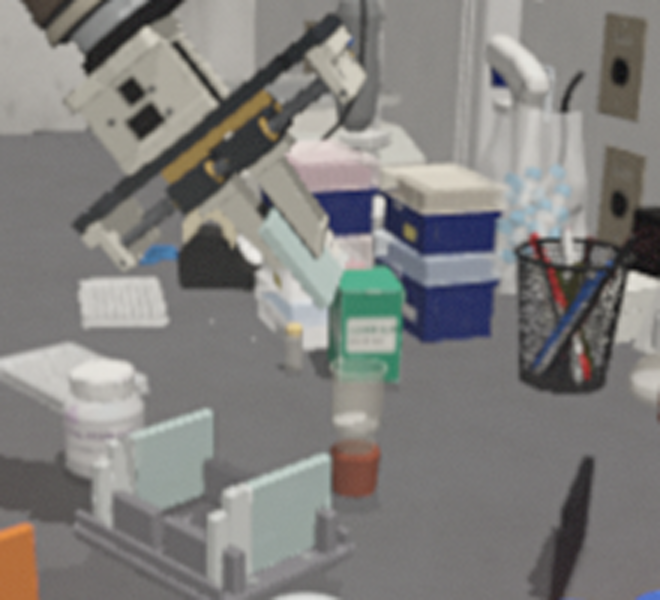

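View pics/scene6.png

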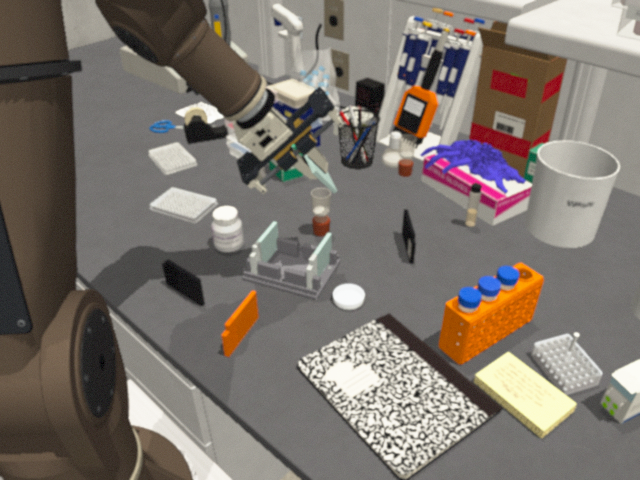

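View pics/wrist6.png

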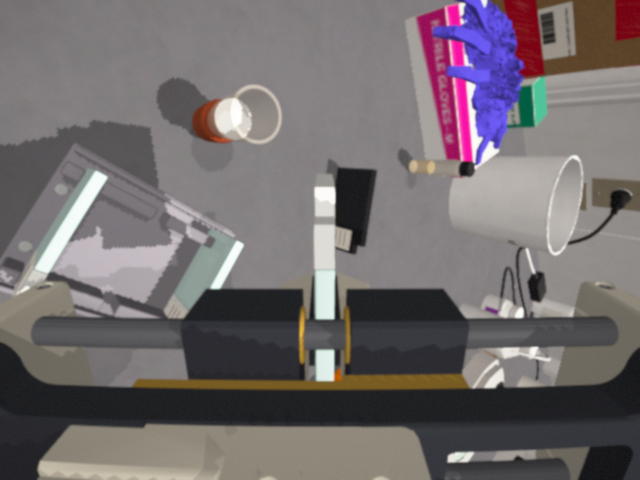

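Run:
```python
from h import *
s=arm.observe();R=cv2.Rodrigues(s['ee_rot'])[0];c=arm.get_calibration("wrist");T=np.array(c['extrinsics'])
W=np.linalg.inv(T)
def pj(t):
    w=R@np.array(t)+s['position'];return cv2.projectPoints(w[None],cv2.Rodrigues(W[:3,:3])[0],W[:3,3],np.array(c['intrinsics']),np.array(c['distortion']))[0].ravel().round(1)
x0=.0105
for nm,px,zz in [("frost top",x0+.02,-.0214),("notch in top",x0+.038,-.0214),("notch floor in",x0+.038,-.0094),("outer",x0+.05,-.0094),("outer bottom",x0+.05,.0386)]:
    for dy in (-.004,.004): print(nm,pj([px-0.0,dy,zz]))
im=cv2.imread("pics/wrist6.png");cv2.imwrite("pics/c7.png",cv2.resize(im[160:300,265:395],None,fx=4,fy=4,interpolation=cv2.INTER_CUBIC))
a=cv2.imread("pics/side6.png");cv2.imwrite("pics/c8.png",cv2.resize(a[150:200,300:360],None,fx=10,fy=10,interpolation=cv2.INTER_CUBIC))
```

```text
frost top [311.4 266.2]
frost top [332.3 266.2]
notch in top [310.9 220.6]
notch in top [332.6 220.6]
notch floor in [312.  213.2]
notch floor in [331.9 213.2]
outer [311.7 183.4]
outer [332.1 183.4]
outer bottom [315.  170.7]
outer bottom [330.1 170.7]
```

View pics/c7.png

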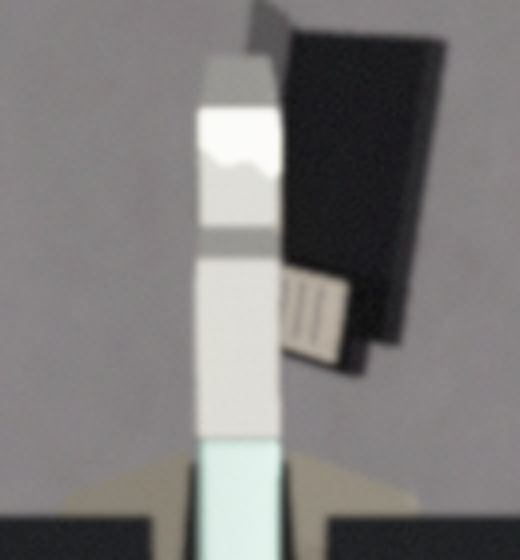

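View pics/c8.png

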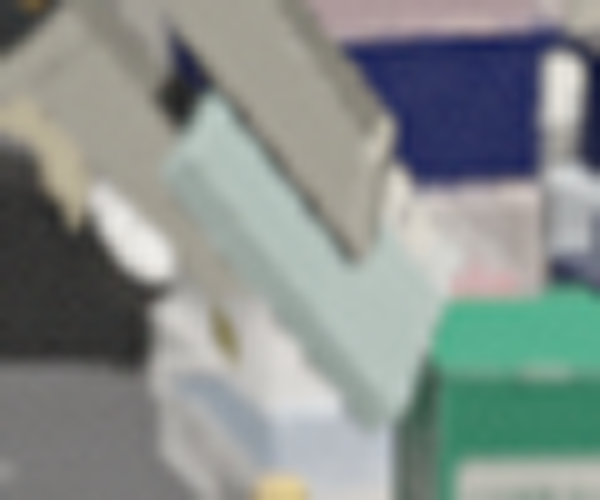

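```bash
python3 -m crank '[[0,0,0,0,0],[0,0,0,0,0],[0,0,0,0,0],[0,0,0,0,0],[0,0,0,0,0],[0,0,0,0,0],[0,0,0,0,0],[0,0,0,0,0]]' 30
python3 st.py; python3 -c "
from h import *
print(np.abs(arm.observe()['dq']).max()); print(arm.sign_off())"
```

```text
clock: 16.65
position: [0.5555, 0.1426, 0.2082]
ee_rot: [2.217, 1.205, 0.469]
force: [-0.7, -0.3, -1.3]
width: 0.085
16.65 [-0.85   0.287  0.147  2.149  0.998  0.728 -2.067] [0.5555 0.1426 0.2082] w 0.085
az 14.4 tilt 38.93 toolz [ 0.546 -0.312 -0.778] tooly [ 0.647 -0.434  0.627] y-az -33.9 toolx [0.533 0.845 0.035]
0.0026197361555448133
the job is handed in; nothing more can be done
None
```

I drew the middle plate straight up out of its slot, tipped it about 39° from upright with the label looking up, and handed the job in at 16.65 s while still holding it. The grip was on clear glass about 10 mm from the plate's centre, on the side away from the frosted end.

The rows can't tilt the tool directly, so I got the tilt by pushing the tool upward past a wrist-joint limit until it leaned over. I then came back down with that lean kept.

**Last checks:**
- **Pose:** the plate centre is about 0.20 m above the worktop and the arm is still.
- **Grip:** the opening reads about 7.8 mm on the 8 mm plate. In the wrist picture the plate sits about 1 mm off the predicted spot along its length, with no rotation in the grip.
- **Surroundings:** the other two plates are upright in their slots, and the jar, dish and tube look unmoved.

**Not perfect or uncertain:**
- The long edges are about 2° off level, and the tilt is about 1° short of 40°.
- While pushing at the limits, joint 6 read 2.002 against its listed limit of 2, and joint 3 read 1.318 against 1.32.
- A brief force of about 12 N showed on the way down and was gone by the next reading. I didn't find its cause.

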